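Clip the spring-hook probe on the rectifier's terminal post

ROBOT

A 6-joint arm with a two-finger parallel gripper is mounted at the origin on the work surface. World frame = base frame: x ahead of the robot, y to its left, z up, the work surface at z = 0. Lengths are in m, angles in degrees, forces in N, time in s.
With the tool pointing down it reaches from about 0.25 to 0.775 m from the base axis. Payload 8.9 kg.
Tool frame: the origin (TCP) lies at the centre of the arm's flange, where the gripper is bolted on; the fingertips stand 173 mm ahead of it and the grasp point (between the pads) lies 155 mm ahead of it; z points along the fingers, y is the line along which they close (so a half turn about z gives the same grasp; the last joint's range is limited). The gripper opens to 85 mm and grips with 20 to 120 N. Pads are 22 mm wide; open, the fingers measure 114 mm over their backs; the gripper's body (76 mm by 85 mm) begins 54 mm behind the grasp point. The pads swing forward as they close: fully open they stand 13 mm farther back than shut.
Start: joints at [-74.559, 16.656, -8.789, 64.555, 0, 82.019], TCP at [0.209, -0.482, 0.405] pointing down, gripper open.
Joint ranges: [-144.48, 144.48], [-52.06, 99.96], [-74.48, 78.29], [-112.23, 115.85], [-86.99, 84.42], [-180, 180]. Speed limits (degrees/s): [127.2, 127.2, 159.86, 180, 180, 180].

INTERFACE

Orientations are given as a 3x3 rotation matrix whose columns are the frame's x, y, z axes.
In Python, from cell import robot gives the robot as it stands. The module is installed in compiled form; this text tells all that it offers. Calls block until the motion is done:
- robot.reach(position, orientation): joint-space move of the TCP to a pose.
- robot.move_l(position, rotation=None, vel=0.15, force_limit=None): straight line of the TCP; rotation=None keeps the orientation; vel is the mean speed in m/s. With force_limit (N) it stops when the force on the tool has changed by that much, and returns True; else False.
- robot.move_joints(angles): joint-space move.
- robot.set_gripper(opening): finger opening in m; the grip force is fixed at half the most; returns when the fingers have stopped.
- robot.hold(seconds).
- robot.solve_ik(position, orientation): joint angles nearest the present ones, or None.
- robot.snapshot(name): name is "scene" or "top" or "wrist"; returns the picture (384x512x3 uint8, red, green, blue); there is no depth.
- robot.camera_params(name): a dict with "camera_matrix" (3x3 intrinsics, pixels), "R" (3x3) and "t" (3): a world point X has camera coordinates R X + t. Camera axes: x right, y down, z forward; pixel columns grow to the right and rows downward; lengths in m; the calibration is good to about 2 mm. The wrist camera is an equidistant fisheye: a pixel r from the principal point sees the ray r / f radians off the axis. A picture is of the moment at which its call begins: read the wrist's pose just before it. camera_params takes no time and is no camera call; for the wrist camera it gives the pose at the moment of the call.
A pose or a line that the arm cannot do raises robot.Unreachable and nothing moves.
- robot.hand_in(): hands the job in; it is judged then, once.
Trained networks look in the newest picture that a camera, given by its name, has taken for a name from the list of things; names that differ only in an ending like _2 or _b are one class to them, and where a whole thing is asked for, a point or a joint stands for the part that bears it (a point fixed in the world has none). Each returns a list of dicts, best first, with "confidence" (0 to 1); they miss things now and then, are a little off and sometimes report something else, mostly with a low value. They report only what shows in the picture. A call takes as long as a camera call. They do not tell look-alikes from the thing itself.
- robot.search_frame(thing, camera): "bbox" ([centre column, centre row, width, height] in pixels, round what is visible of it).
Readings, each from a call of its own:
- robot.current_time(): time.
- robot.current_qpos(): joint angles.
- robot.current_qvel(): joint speeds.
- robot.current_effort(): joint torques, N m.
- robot.current_ee_pos(): TCP position.
- robot.current_ee_rot(): TCP orientation.
- robot.current_force(): force on the tool from outside, world axes, zero at the start.
- robot.current_wrist_torque(): the same for the moment, N m.
- robot.current_width(): finger opening in m.
- robot.current_finger_force(): force on a finger pad.
Only numpy, scipy, OpenCV 4.12 (cv2) and the standard library are available. Lean on these libraries where they do the work, as an engineer would, in place of code of your own. Each camera call takes 0.05 s, during which the arm holds its last target. There are 200 camera calls.

TASK

Take the grey spring-hook probe out of its wooden rest and clip it on the etching rectifier's brass terminal post that has the round knurled nut: squeeze the thumb plate towards the finger flange so that the hook comes out of the nose, bring the open hook round the bare neck of that post from the side, below the nut, and let go so that the spring draws the hook home and pinches the neck. Leave the probe clipped there, lying level with its flange upright, and do not disturb the jar, the canister or the brush pot.

Things in the scene. Friction and masses are not known exactly. Their poses are not given: they have to be found in the camera images.
- flange (a point): Loose spring-hook probe, grey plastic, 135 mm long, 0.1 kg. Point on its long axis in the front face of the finger flange (28 wide, 54 tall, 5 mm thick, so it stands 27 mm above and below the axis). x runs along the probe to the hook, z up, y left. Behind the flange a 22 mm square handle, 29 mm long. Starts level in the rest's middle notch, axis 44 mm above the bench; lifts straight out.
- thumb_plate (a point): Centre of the back face of the probe's black thumb plate (28 wide, 46 tall, 6 mm thick), the end of the plunger; axes as flange. 62 mm behind flange with the plunger out, 40 mm when fully pressed. Two fingers from above can squeeze this back face and the flange's front face together, fingertips kept over 6.5 mm above the axis to clear the barrel in front of the flange.
- plunger (a joint): Travel of the plunger; thumb plate, rod and hook are one rigid piece sliding in the probe. 0 = out (hook drawn in), 0.022 m = fully pressed (hook out). A spring pushes it back: 5 N at 0, 9.4 N at 0.022. Reads about 0.008 when the hook has closed on a post.
- nose (a point): Centre of the flat front face of the probe's nose block (22 wide, 12 tall), on the axis 71 mm ahead of flange, same axes. Between flange and nose runs the round front barrel, 13 mm thick. A caught post is pinched between this face and the hook.
- throat (a point): Point carried by the hook where the axis of a caught post lies: on the probe's axis, 4 mm ahead of which is the crossbar; 67 mm + plunger travel ahead of flange. Flat J of 3.6 mm wire in the x-y plane: shank on the +y side, lip turned back 5 mm on the -y side, 14.4 mm between. The mouth opens to -y, between lip end and nose: 17 mm wide when fully pressed, its middle 9.5 mm behind this point.
- rest: Fixed pale wooden brush rest, 115 x 150 mm, two notched boards, tops up to 48 mm above the bench. Origin on the bench under the start of flange (within 3 mm); x along the notches towards the probe's hook. Back board (5 mm thick) centred 27 mm behind the origin, front board (8 mm) 30 mm ahead: squeezed, the probe can slide about 16 mm back, 2 mm forward.
- rectifier: Fixed grey etching rectifier. Origin on the bench midway between its two posts; x points to its case (away from the robot), y to its left. Black terminal board 12 mm high from 27 mm before to 39 mm behind the line of posts, 150 mm wide; case from 39 to 169 mm behind it, 180 wide, 77 high. Bare bench in front of the board.
- post_round_neck (a point): The brass post to clip on, upright, with a round knurled nut 20 mm across, 41 to 53 mm above the bench (screw end to 58). Point at the middle of its bare neck: 8 mm thick, from 17 to 41 mm above the bench, point at 29 mm. Collar 20 mm across below. It stands 38 mm to the left or the right of rectifier's origin.
- post_wing_neck (a point): The same point of the other brass post, which has a wing nut (about 39 mm across its wings, up to 62 mm above the bench). To be left free.
- jar: Loose amber glass jar, 64 mm across, 125 mm high; origin under its centre.
- canister: Loose steel canister, 44 mm across, 64 mm high; origin under its centre.
- brush_pot: Loose white pot of brushes, 72 mm across, pot 100 mm and brushes about 230 mm high; origin under its centre.
There are look-alikes about, which are no part of the job. What is shaped like the part that bears flange but purple or red is not meant.

How it is judged:
By the outcome, as a careful person would: the job done as asked, in the order asked, and still so for the second after the job is handed in, with the robot touching nothing.
It also fails if it takes over 42 s, if anything falls off the work surface, if the arm or the gripper's body presses on something with over 40 N, if the wrist force passes 120 N, or if a joint passes its speed limit or range.

## Working session

There is one attempt and no reset: what is moved stays moved. The work goes in short steps, each a Python script; the robot and the scene stay as the last script left them, time stands still between calls to the robot, and variables do not carry over. Pictures are saved under pics/ and viewed, at most 10 in all, crops included, and the job is handed in when it is done.

```bash
mkdir -p pics
python3 - <<'E'
from cell import robot
import cv2, numpy as np
for c in ["scene","top"]:
    im=robot.snapshot(c); cv2.imwrite(f"pics/{c}0.png",cv2.resize(im[:,:,::-1],(800,600),interpolation=cv2.INTER_CUBIC)); np.save(f"pics/{c}0.npy",im)
    p=robot.camera_params(c); print(c,p["camera_matrix"].round(1).tolist(),(-p["R"].T@p["t"]).round(3))
    for t in ["flange","thumb_plate","rest","rectifier","post_round_neck","post_wing_neck","jar","canister","brush_pot","nose"]:
        print(t,[(np.round(d["bbox"]).astype(int).tolist(),round(d["confidence"],2)) for d in robot.search_frame(t,c)][:4])
print(robot.current_time())
E
```

```text
scene [[423.0, 0.0, 256.3], [0.0, 423.0, 190.8], [0.0, 0.0, 1.0]] [ 0.967 -0.463  0.897]
flange [([330, 213, 44, 48], 0.97), ([210, 159, 39, 38], 0.92), ([291, 96, 48, 24], 0.78), ([242, 121, 20, 44], 0.59)]
thumb_plate [([247, 135, 13, 19], 0.7), ([282, 140, 9, 12], 0.63), ([314, 227, 13, 15], 0.48), ([298, 156, 58, 62], 0.24)]
rest [([298, 155, 52, 55], 0.87)]
rectifier []
post_round_neck [([244, 229, 8, 16], 0.56)]
post_wing_neck [([222, 249, 6, 20], 0.54)]
jar [([107, 327, 47, 48], 0.87)]
canister [([362, 120, 21, 33], 0.85), ([300, 145, 53, 30], 0.6)]
brush_pot [([400, 171, 45, 72], 0.86), ([262, 263, 112, 102], 0.59)]
nose [([327, 211, 40, 45], 0.9), ([301, 145, 52, 28], 0.88), ([247, 121, 19, 42], 0.82), ([291, 98, 44, 16], 0.76)]
top [[446.3, 0.0, 248.4], [0.0, 446.3, 194.2], [0.0, 0.0, 1.0]] [ 0.365 -0.022  1.424]
flange [([242, 247, 45, 20], 0.85), ([179, 201, 22, 43], 0.75), ([182, 267, 31, 44], 0.7), ([210, 146, 43, 9], 0.52)]
thumb_plate [([184, 217, 12, 8], 0.61), ([194, 248, 10, 10], 0.45), ([227, 148, 11, 10], 0.43)]
rest [([182, 203, 56, 48], 0.56)]
rectifier [([275, 159, 62, 74], 0.77)]
post_round_neck []
post_wing_neck []
jar [([382, 184, 39, 23], 0.84)]
canister [([113, 181, 17, 16], 0.56)]
brush_pot [([157, 120, 26, 40], 0.72), ([184, 218, 10, 7], 0.59)]
nose [([208, 145, 44, 6], 0.82), ([126, 255, 40, 23], 0.78), ([182, 262, 23, 34], 0.72), ([179, 202, 18, 41], 0.7)]
1.1
```

View pics/scene0.png

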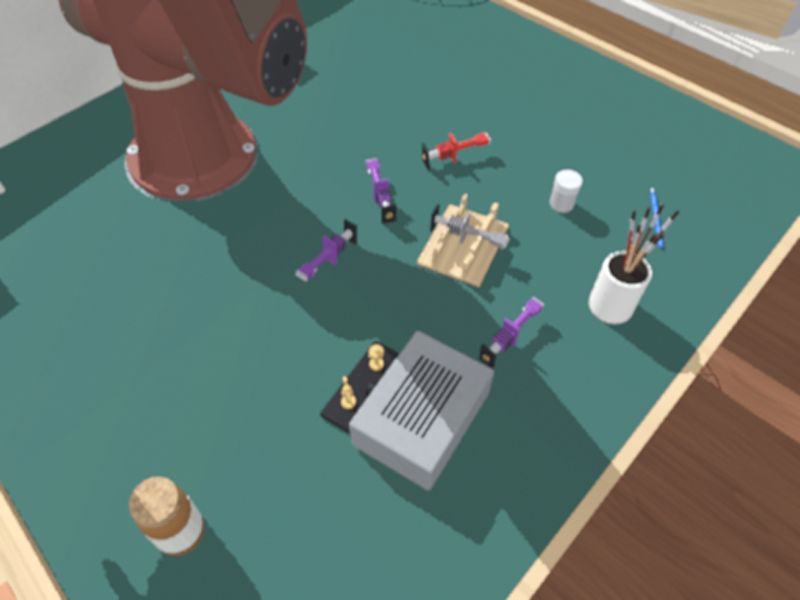

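View pics/top0.png

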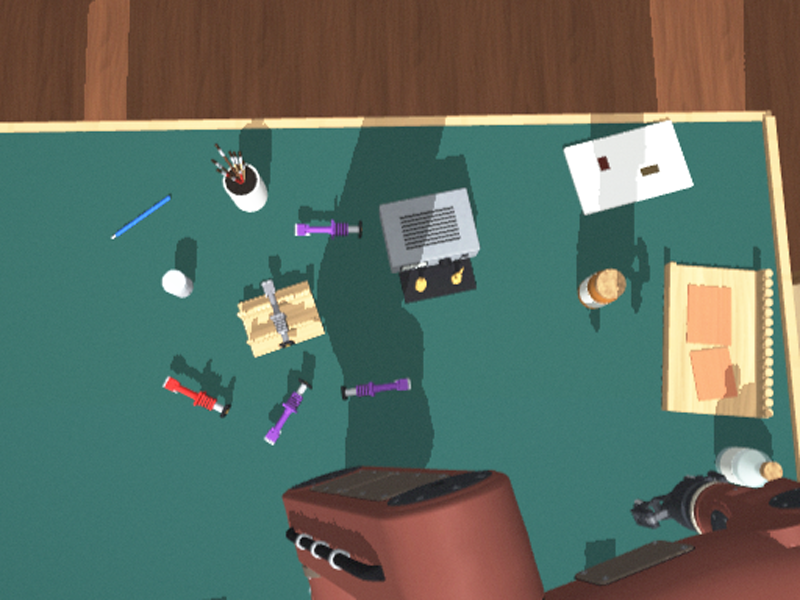

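The target is the grey probe in the rest: scene (465,230), top (275,312). The purple and red ones are look-alikes. The round-nut post is at scene (376,357), top (420,284), which is the left one. The wing-nut post is at scene (347,395), top (457,276). Next I'll measure both with the wrist camera, using rectified views at known heights.

```bash
cat > h.py <<'E'
from cell import robot
import numpy as np, cv2
def Rdown(yaw, s=1):   # tool z down, tool y along s*heading(yaw deg)
    a=np.radians(yaw); y=s*np.array([np.cos(a),np.sin(a),0]); z=np.array([0,0,-1.]); return np.c_[np.cross(y,z),y,z]
def proj(p,X):
    K=p["camera_matrix"]; c=np.asarray(X)@p["R"].T+p["t"]; r=np.hypot(c[...,0],c[...,1])+1e-12
    k=np.arctan2(r,c[...,2])/r
    return c[...,0]*k*K[0,0]+K[0,2], c[...,1]*k*K[1,1]+K[1,2]
def ortho(im,p,cx,cy,z,half=(0.09,0.09),ppm=3000): # up=+x, left=+y ; row=(cx+hx-x)*ppm, col=(cy+hy-y)*ppm
    r,c=np.mgrid[0:int(2*half[0]*ppm),0:int(2*half[1]*ppm)]
    X=np.stack([cx+half[0]-r/ppm, cy+half[1]-c/ppm, np.full(r.shape,z)],-1)
    u,v=proj(p,X); return cv2.remap(im[:,:,::-1].copy(),u.astype('f4'),v.astype('f4'),cv2.INTER_CUBIC)
E
python3 - <<'E'
from h import *
for n,pos,yaw in [("probe",[.30,.185,.36],18),("post",[.36,-.11,.33],9)]:
    best=None
    for s in (1,-1):
        q=robot.solve_ik(pos,Rdown(yaw,s)); print(n,s,None if q is None else np.round(q,1))
        if q is not None and (best is None or abs(q[5])<abs(best[1][5])): best=(s,q)
    robot.reach(pos,Rdown(yaw,best[0]))
    p=robot.camera_params("wrist"); im=robot.snapshot("wrist")
    np.savez(f"pics/{n}.npz",im=im,K=p["camera_matrix"],R=p["R"],t=p["t"])
    print("cam",(-p["R"].T@p["t"]).round(3),p["R"][2].round(2),p["camera_matrix"][0].round(1), robot.current_time())
    if n=="probe": a=ortho(im,p,.33,.185,.069,(.1,.066))
    else: b=ortho(im,p,.41,-.12,.053,(.1,.066))
cv2.imwrite("pics/o1.png",np.hstack([a,b])[:600,:800])
E
```

```text
probe 1 [ 19.7  -0.3 -36.2  54.1   0.   91.7]
probe -1 [ 19.7  -0.3 -36.2  54.1   0.  -88.3]
cam [0.321 0.119 0.329] [-0.08  0.26 -0.96] [297.3   0.  254.5] 3.6667
post 1 [-28.2   4.3 -36.5  49.3   0.   52.8]
post -1 [ -28.2    4.3  -36.5   49.3    0.  -127.2]
cam [ 0.349 -0.042  0.299] [ 0.04 -0.27 -0.96] [297.3   0.  254.5] 5.825
```

View pics/o1.png

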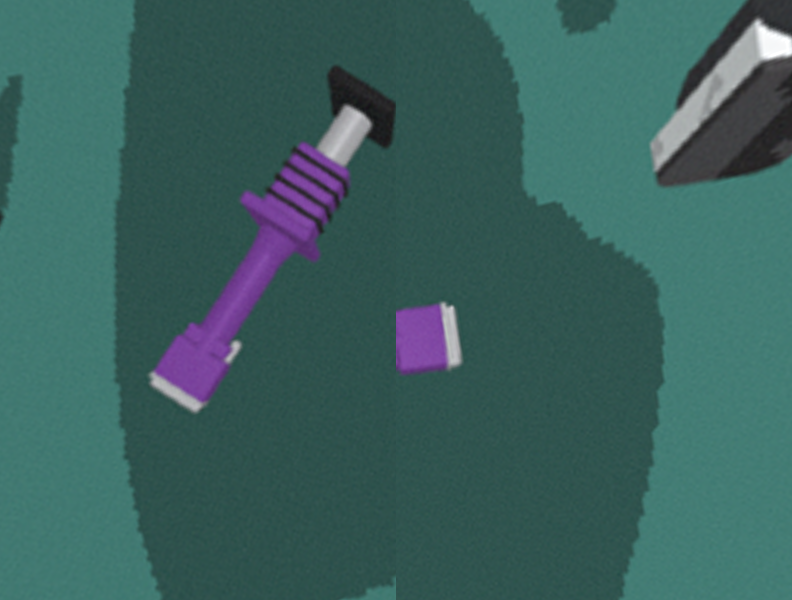

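The rectified views show only purple decoys, because I assumed the top camera was untilted. I'll locate both targets with the full calibration and re-render the same wrist pictures.

```bash
cat >> h.py <<'E'
def ray(p,u,v,z):
    d=p["R"].T@np.linalg.solve(p["camera_matrix"],[u,v,1.]); c=-p["R"].T@p["t"]; return c+d*(z-c[2])/d[2]
E
python3 - <<'E'
from h import *
P={c:robot.camera_params(c) for c in("top","scene")}
s=.64
for n,z,t,sc in [("flange",.05,(280,322),(460,230)),("round",.053,(420,284),(376,350)),("wing",.055,(457,276),(347,390)),("thumb",.05,(289,344),(436,216)),("nose",.05,(267,286),(502,238))]:
    print(n,ray(P["top"],t[0]*s,t[1]*s,z).round(3),ray(P["scene"],sc[0]*s,sc[1]*s,z).round(3))
o=[]
for n,(cx,cy,z) in {"probe":(.42,.215,.069),"post":(.48,-.10,.053)}.items():
    d=np.load(f"pics/{n}.npz"); p=dict(camera_matrix=d["K"],R=d["R"],t=d["t"])
    u,v=proj(p,np.array([cx,cy,z])); print(n,u,v)
E
```

```text
flange [0.527 0.178 0.05 ] [0.54  0.169 0.05 ]
round [ 0.598 -0.101  0.053] [ 0.602 -0.103  0.053]
wing [ 0.613 -0.175  0.055] [ 0.618 -0.18   0.055]
thumb [0.483 0.16  0.05 ] [0.489 0.165 0.05 ]
nose [0.6   0.204 0.05 ] [0.603 0.204 0.05 ]
probe 126.33562017393791 180.0605778353762
post 384.0200861333742 201.69288490956237
```

Run:
```python
from h import *
o=[]
for n,pos,yaw,c in [("post2",[.57,-.04,.33],11,(.60,-.13,.053)),("probe2",[.52,.23,.33],20,(.535,.185,.069))]:
    robot.reach(pos,Rdown(yaw,-1))
    p=robot.camera_params("wrist"); im=robot.snapshot("wrist")
    np.savez(f"pics/{n}.npz",im=im,K=p["camera_matrix"],R=p["R"],t=p["t"])
    print("cam",(-p["R"].T@p["t"]).round(3),robot.current_qpos(),robot.current_time())
    o.append(ortho(im,p,*c,(.1,.0665)))
cv2.imwrite("pics/o2.png",np.hstack(o)[:600,:800])
```

```text
cam [ 0.583 -0.108  0.299] [-1.13537407e+01  2.45209634e+01 -8.78277154e+00  5.66970832e+01
 -9.41512164e-05 -1.12321157e+02] 8.3167
cam [0.544 0.164 0.299] [ 1.63699398e+01  2.42472340e+01 -9.22593952e+00  5.65198783e+01
 -2.34764900e-02 -9.35306619e+01] 9.4333
```

View pics/o2.png

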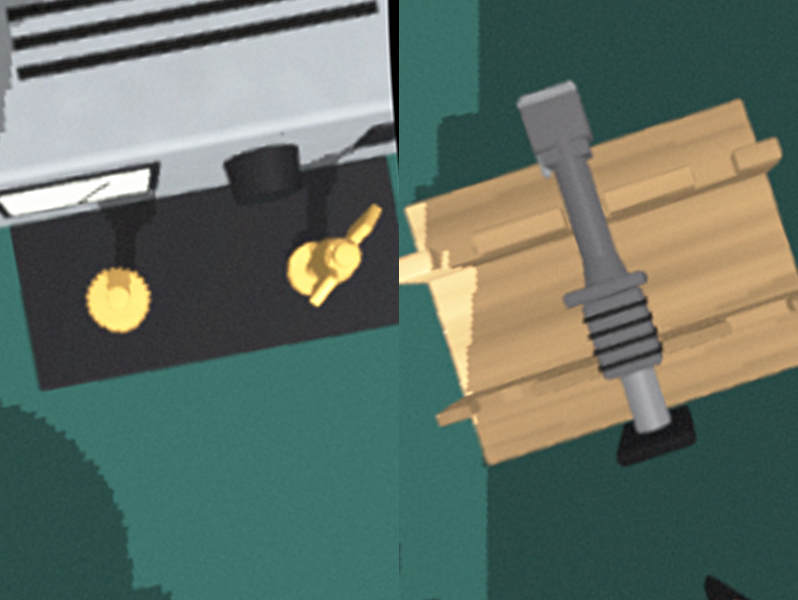

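The left panel shows the round nut at (118,300), about 20 mm across, at world (0.600,-0.103). The rectifier's yaw is about 10.3°. The right panel shows the grey probe in the middle notch: flange front (606,288), plate back (656,453), nose (546,92). That puts the flange at about (0.5415,0.184) with yaw 17.8°, and the measured lengths match the 62 and 71 mm given. Next I'll grasp it.

```bash
python3 - <<'E'
from h import *
R=Rdown(17.8,-1)
robot.reach([.514,.175,.29],R)
print(robot.move_l([.514,.175,.225],vel=.1,force_limit=8), robot.current_ee_pos().round(4))
robot.set_gripper(.034); print("w",robot.current_width(),robot.current_finger_force())
robot.move_l([.514,.175,.30],vel=.12); print("w",robot.current_width(),robot.current_finger_force(),robot.current_force(),robot.current_time())
p=robot.camera_params("wrist"); im=robot.snapshot("wrist")
np.savez("pics/held.npz",im=im,K=p["camera_matrix"],R=p["R"],t=p["t"])
a=ortho(im,p,.55,.185,.119,(.085,.066)); cv2.imwrite("pics/held.png",np.hstack([a,cv2.resize(im[:,:,::-1],(400,300))[:, :].copy() if 0 else np.zeros((a.shape[0],0,3),np.uint8)]))
cv2.imwrite("pics/heldraw.png",im[:,:,::-1])
E
python3 -c "
import cv2,numpy as np
a=cv2.imread('pics/held.png');b=cv2.imread('pics/heldraw.png')
b=cv2.resize(b,(400,300));c=np.zeros((510,796,3),np.uint8);c[:a.shape[0],:396]=a;c[:300,396:]=b;cv2.imwrite('pics/held2.png',c)"
```

```text
False [0.5144 0.1752 0.2256]
w 0.03859374800907848 57.56781578063965
w 0.03819085796318521 60.29954552650452 [-0.42532268 -0.41474517 -1.46663528] 11.875
```

View pics/held2.png

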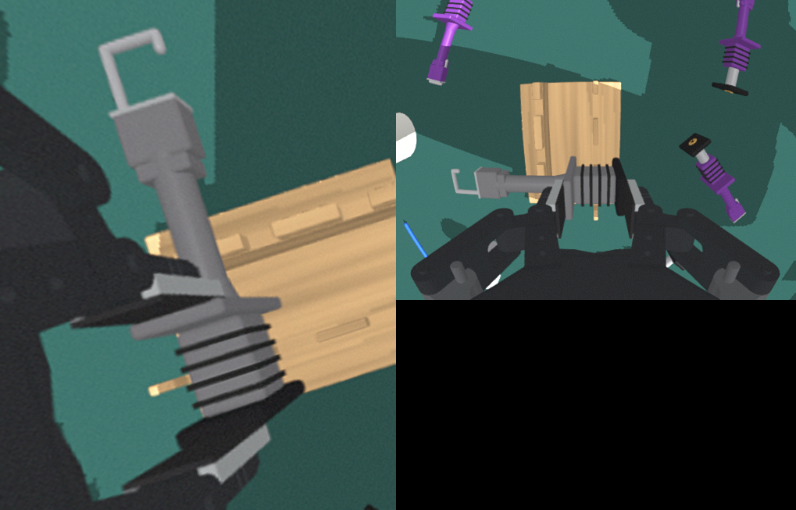

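The probe is held with the hook fully out: crossbar at about (103,48) to (158,33), lip to the right, opening to -y as expected. Next I'll carry it to the left of the round post and look again with hook and post in one picture.

```bash
cat >> h.py <<'E'
h2=np.array([.984,.179]); l2=np.array([-.179,.984]); post=np.array([.600,-.103])
def tcp(a,l,z,off=(.1063,-.0019)): # throat a ahead of / l left of post
    return np.r_[post+(a-off[0])*h2+(l-off[1])*l2, z]
E
python3 - <<'E'
from h import *
R=Rdown(10.3,-1)
robot.reach(tcp(.0095,.035,.30),R)
print(robot.move_l(tcp(.0095,.035,.2116),vel=.1,force_limit=8),robot.current_ee_pos().round(4),robot.current_width(),robot.current_time())
p=robot.camera_params("wrist"); im=robot.snapshot("wrist")
np.savez("pics/pre.npz",im=im,K=p["camera_matrix"],R=p["R"],t=p["t"]); print((-p["R"].T@p["t"]).round(3))
a=ortho(im,p,.60,-.09,.030,(.05,.0665),6000); cv2.imwrite("pics/pre.png",a[:600,:800])
E
```

```text
True [ 0.4976 -0.0833  0.2121] 0.037887859687026244 13.7917
[ 0.51  -0.151  0.181]
```

View pics/pre.png

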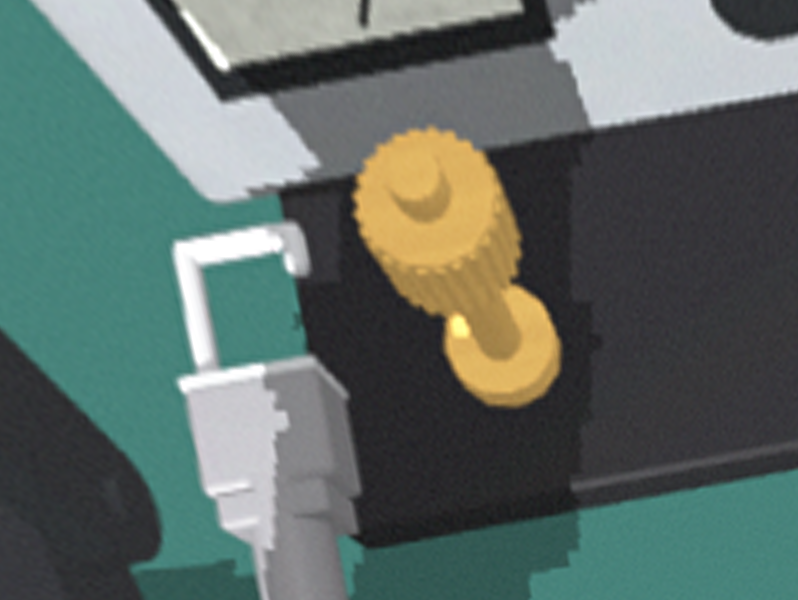

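Hook crossbar is at (180,245) to (298,232), and the post recomputes to (0.601,-0.103) from both nut and collar, so it checks out. The force stop tripped about 0.5 mm early, so I'll check whether something is touching.

Run:
```python
from h import *
f=lambda:print(robot.current_ee_pos().round(4),robot.current_force().round(2),robot.current_wrist_torque().round(3),round(robot.current_width(),4),robot.current_time())
f(); robot.hold(.2); f()
e=robot.current_ee_pos(); 
for dz in (.003,.008):
    robot.move_l([e[0],e[1],e[2]+dz],vel=.03); robot.hold(.15); f()
p=robot.camera_params("wrist"); im=robot.snapshot("wrist")
np.savez("pics/pre2.npz",im=im,K=p["camera_matrix"],R=p["R"],t=p["t"]); z=.030
print(im.shape)
# same plane offset relative to TCP as in pre.png, and raw crop
a=cv2.resize(ortho(im,p,.60,-.075,.038,(.05,.04),5000),(400,500)); 
d=np.load("pics/pre.npz"); pp=dict(camera_matrix=d["K"],R=d["R"],t=d["t"])
b=cv2.resize(ortho(d["im"],pp,.60,-.075,.030,(.05,.04),5000),(400,500))
cv2.imwrite("pics/cmp.png",np.hstack([b,a]))
```

```text
[ 0.4976 -0.0833  0.2121] [-0.74  0.59  7.69] [0.101 0.184 0.102] 0.038 13.8417
[ 0.4976 -0.0833  0.2121] [-1.87 -0.49  8.25] [0.108 0.201 0.02 ] 0.0379 14.0417
[ 0.4975 -0.0832  0.215 ] [ 0.88  0.56 -0.62] [-0.018 -0.015 -0.014] 0.0379 14.4667
[ 0.4975 -0.0833  0.2201] [-0.38  0.39 -1.16] [0.089 0.01  0.05 ] 0.0378 14.9333
(384, 512, 3)
```

View pics/cmp.png

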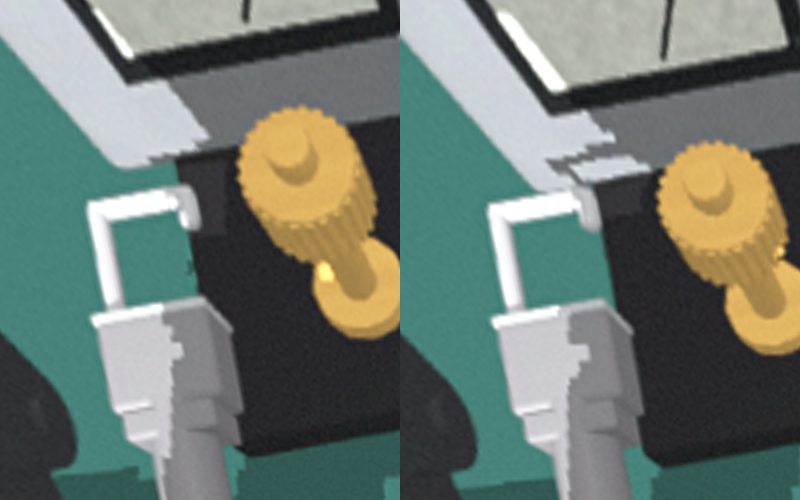

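Run:
```python
from h import *
P=robot.camera_params("top")
for n,t in dict(d1plate=(345,392),d1nose=(410,384),d2plate=(362,230),d2nose=(295,230)).items(): print(n,ray(P,t[0]*.64,t[1]*.64,.02).round(3))
d=np.load("pics/pre2.npz"); p=dict(camera_matrix=d["K"],R=d["R"],t=d["t"])
# top + raw wrist view now
a=cv2.resize(d["im"][:,:,::-1],(0,0),fx=1.55,fy=1.55); cv2.imwrite("pics/raw2.png",a[:600,:800]); print(a.shape)
```

```text
d1plate [0.388 0.052 0.02 ]
d1nose [ 0.401 -0.078  0.02 ]
d2plate [0.719 0.014 0.02 ]
d2nose [0.721 0.152 0.02 ]
(595, 794, 3)
```

View pics/raw2.png

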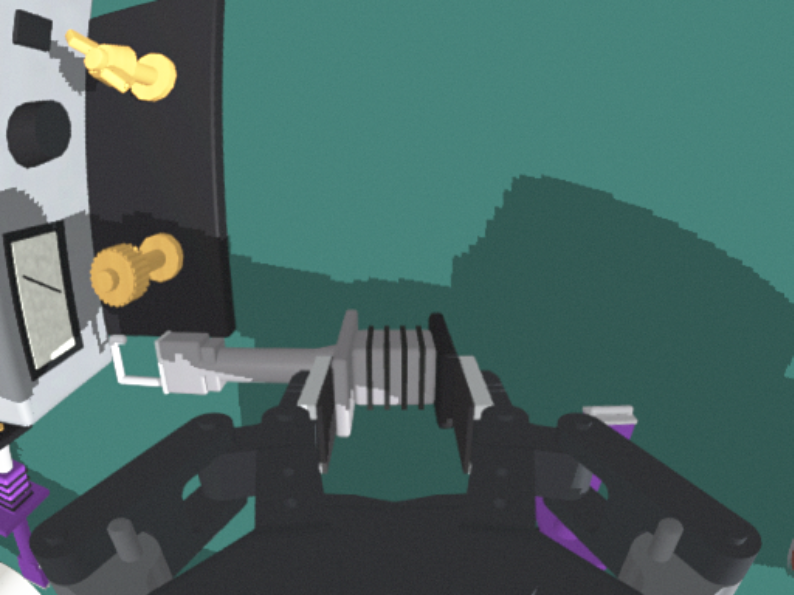

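No decoy is near the contact point, so the flange itself touched the bench. The hook appears high and the flange low, so the probe may be pitched in the grip. I'll fit its pose to the points visible in this picture.

Run:
```python
from h import *
from scipy.optimize import least_squares
from scipy.spatial.transform import Rotation as Ro
d=np.load("pics/pre2.npz"); p=dict(camera_matrix=d["K"],R=d["R"],t=d["t"])
o=lambda r,c:np.array(proj(p,np.array([.65-r/5000,-.035-(c-400)/5000,.038])))
obs=[((71,11,6),o(318,492)),((71,-11,6),o(300,607)),((94.8,9,0),o(206,497)),((94.8,-9,0),o(194,583)),
 ((-2.5,-14,-27),np.array([351,311])/1.55),((-2.5,14,27),np.array([344,437])/1.55),((-37,-14,-23),np.array([436,314])/1.55)]
X=np.array([a for a,_ in obs])/1e3; U=np.array([b for _,b in obs])
T=np.array([.4975,-.0833,.2201]); B=np.c_[np.r_[h2,0],np.r_[l2,0],[0,0,1.]]
def pred(v):
    Rr=Ro.from_euler("zyx",[v[5],v[3],v[4]],degrees=True).as_matrix()
    W=T+(B@(Rr@X.T+np.array([[v[0]],[v[1]],[v[2]]])/1e3)).T
    return np.c_[proj(p,W)]
for free in ([0,1,2],[0,1,2,3],[0,1,2,3,5],[0,1,2,3,4,5]):
    def f(q): v=np.array([19.,0,-181,0,0,0]); v[free]=q; return (pred(v)-U).ravel()
    s=least_squares(f,np.array([19.,0,-181,0,0,0])[free],loss="soft_l1"); J=np.linalg.pinv(s.jac.T@s.jac)
    print(free,s.x.round(2),"sd",np.sqrt(np.diag(J)).round(2)); print(f(s.x).reshape(-1,2).round(1).tolist())
```

```text
[0, 1, 2] [  19.53    0.54 -184.14] sd [0.44 0.59 1.08]
[[-0.2, 0.3], [-0.8, 1.3], [2.2, 0.2], [1.3, -0.6], [0.3, -1.8], [-2.2, 1.4], [0.2, -1.9]]
[0, 1, 2, 3] [  19.18    0.23 -184.64   -1.06] sd [0.38 0.56 0.98 0.55]
[[-0.2, 0.5], [-0.8, 1.3], [1.7, 0.6], [0.6, -0.3], [0.1, -2.5], [-0.4, 0.4], [-0.1, -3.0]]
[0, 1, 2, 3, 5] [  19.2     1.82 -186.18   -2.35   -1.48] sd [0.43 0.64 1.31 0.82 0.49]
[[-0.4, 0.1], [-0.2, 1.0], [0.7, -0.3], [0.3, -1.3], [-0.0, -0.7], [0.5, 1.4], [-0.8, -0.3]]
[0, 1, 2, 3, 4, 5] [  19.02    1.07 -185.16   -1.94    2.33   -0.91] sd [0.39 0.69 1.26 0.74 1.24 0.51]
[[-0.9, 0.2], [-0.4, 0.4], [0.5, 0.2], [0.4, -1.2], [0.3, -0.0], [0.3, 0.0], [-0.4, -0.1]]
```

The fit is consistent with the contact: the probe sits about 2° nose-up, its axis about 185.5 mm below the TCP. I'll level it by pitching the tool 2° and slide sideways onto the post with a force guard.

```bash
cat >> h.py <<'E'
post=np.array([.6009,-.1033])
from scipy.spatial.transform import Rotation as Ro
R2=Ro.from_rotvec(np.radians(2)*np.r_[l2,0]).as_matrix()@Rdown(10.3,-1)
OFF=(.1016,-.0008)
E
python3 - <<'E'
from h import *
f=lambda:print(robot.current_ee_pos().round(4),robot.current_force().round(2),round(robot.current_width(),4),robot.current_time())
robot.move_l(tcp(.0085,.035,.222,OFF),R2,vel=.05); f()
print(robot.move_l(tcp(.0085,.035,.2155,OFF),R2,vel=.03,force_limit=5)); f()
print(robot.move_l(tcp(.0085,.0,.2155,OFF),R2,vel=.04,force_limit=5)); f()
print(tcp(.0085,0,.2155,OFF))
p=robot.camera_params("wrist"); im=robot.snapshot("wrist")
np.savez("pics/in.npz",im=im,K=p["camera_matrix"],R=p["R"],t=p["t"])
cv2.imwrite("pics/in.png",ortho(im,p,.59,-.10,.030,(.05,.0665),6000)[:600,:800])
E
```

```text
[ 0.5032 -0.0848  0.2219] [-0.34 -0.72 -0.39] 0.0383 15.25
False
[ 0.5026 -0.0846  0.2152] [ 0.44  0.47 -0.69] 0.0377 15.6167
False
[ 0.5091 -0.119   0.2155] [ 0.39 -0.12 -1.14] 0.0381 16.6417
[ 0.5091464 -0.1191777  0.2155   ]
```

View pics/in.png

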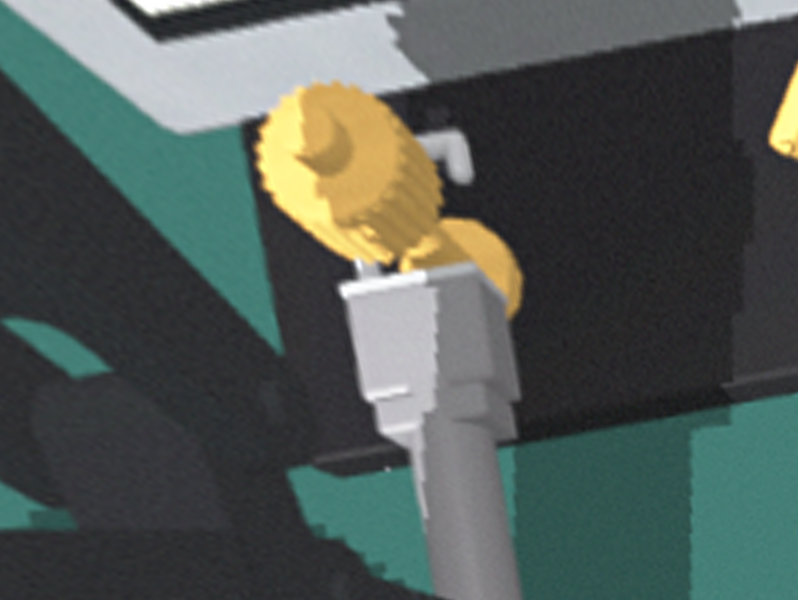

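The neck stands inside the mouth, with the shank at (368,268) on its left and the lip at (460,165) on its right, and there is no contact force. I'll release slowly.

Run:
```python
from h import *
f=lambda:print(robot.current_force().round(2),round(robot.current_finger_force(),1),round(robot.current_width(),4),round(robot.current_time(),2))
for w in (.042,.046,.050,.053,.056,.060,.068,.085):
    robot.set_gripper(w); f()
robot.hold(.3)
e=robot.current_ee_pos()
print(robot.move_l([e[0],e[1],e[2]+.05],vel=.06,force_limit=6)); f()
p=robot.camera_params("wrist"); im=robot.snapshot("wrist")
a=ortho(im,p,.555,-.115,.030,(.1,.0665),3000)[:600]
s=robot.snapshot("scene")[:,:,::-1][190:290,190:290]; s=cv2.resize(s.copy(),(400,400),interpolation=cv2.INTER_CUBIC)
c=np.zeros((600,800,3),np.uint8); c[:a.shape[0],:a.shape[1]]=a; c[:400,400:]=s; cv2.imwrite("pics/end.png",c)
```

```text
[ 1.13  0.04 -1.02] 8.9 0.0421 16.91
[ 0.02  0.91 -1.46] 8.2 0.0459 17.12
[-0.94 -0.69 -1.49] 7.4 0.0501 17.34
[-3.58 -1.39 -0.98] 4.6 0.0527 17.56
[-6.09 -0.48  0.52] 3.2 0.0562 17.77
[-4.19 -1.57  0.32] 2.2 0.0599 17.99
[-0.38  0.4   0.04] 0.0 0.0679 18.24
[-0.48 -0.22 -0.59] 0.0 0.0848 18.56
False
[0.22 0.11 0.03] 0.0 0.0851 19.84
```

View pics/end.png

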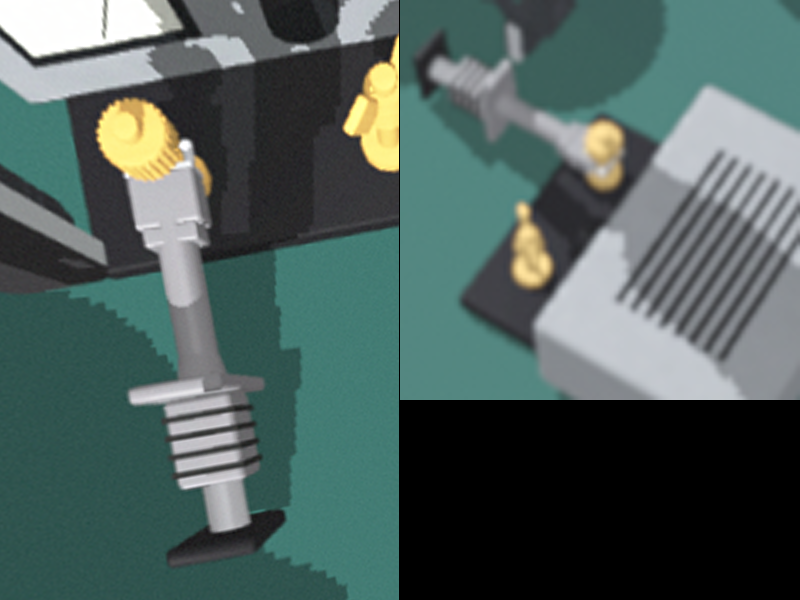

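The hook has closed on the neck, with the lip at (186,147) and the nose against the post. I'll check level and roll numerically from this picture before handing in.

Run:
```python
from h import *
from scipy.optimize import least_squares
p=robot.camera_params("wrist")
o=lambda c,r:np.array(proj(p,np.array([.655-r/3000,-.0485-c/3000,.030])))
obs=[((0,14,27),(129,396)),((-2.5,-14,-27),(264,384)),((-54,14,23),(168,565)),((-51,-14,-23),(285,514)),((71,11,6),(128,178)),((71,-11,6),(194,168)),((0,-14,27),(220,378))]
X=np.array([a for a,_ in obs])/1e3; U=np.array([o(*b) for _,b in obs])
def pred(v):
    W=np.r_[post,0]+(Ro.from_euler("zyx",[v[5],v[3],v[4]],degrees=True).as_matrix()@X.T).T+np.array(v[:3])/1e3
    return np.c_[proj(p,W)]
for n in (6,7):
  s=least_squares(lambda v:(pred(v)-U)[:n].ravel(),[-74,-13,30,0,0,10],loss="soft_l1"); print(s.x.round(2),np.sqrt(np.diag(np.linalg.pinv(s.jac.T@s.jac))).round(2)); print((pred(s.x)-U).round(1).tolist())
print([(t,[np.round(q["bbox"][:2]).tolist() for q in robot.search_frame(t,"scene")][:2]) for t in("jar","canister","brush_pot")])
```

```text
[-74.45 -11.48  23.76  -2.52   0.96   9.37] [0.43 0.75 1.89 1.47 1.21 0.66]
[[-0.4, -0.3], [0.9, -0.2], [0.6, 0.4], [-1.8, 0.0], [0.1, 0.2], [-0.1, -0.0], [1.0, -0.8]]
[-74.33 -11.43  23.84  -2.1    0.58   9.53] [0.39 0.64 1.63 1.03 0.96 0.49]
[[-0.8, -0.0], [0.9, -0.3], [0.4, 0.6], [-1.6, -0.1], [0.2, 0.2], [-0.1, 0.2], [0.4, -0.5]]
[('jar', [[107.0, 330.0]]), ('canister', [[363.0, 122.0]]), ('brush_pot', [[406.0, 169.0]])]
```

```bash
python3 -c "
from cell import robot
print(robot.hand_in(), robot.current_time())"
```

```text
the job is handed in; nothing more can be done
the job is handed in; nothing more can be done
```

I clipped the grey probe onto the neck of the round-nut post, below the nut, and handed the job in at about 20 s of the 42 s. It is pinched with the gripper clear, within about 2° of level and flange upright to about 1°, and the jar, canister and brush pot are undisturbed; the hand-in gave no verdict.

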